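Wind the music box under the swing-arm magnifier

ROBOT

A 6-joint arm with a two-finger parallel gripper is mounted at the origin on the work surface. World frame = base frame: x ahead of the robot, y to its left, z up, the work surface at z = 0. Lengths are in mm, angles in rad, forces in N, time in s.
With the tool pointing down it reaches from about 300 to 775 mm from the base axis. Payload 14.6 kg.
Tool frame: the origin (TCP) lies midway between the tips of the shut fingers; the grasp point (between the pads) lies 19 mm behind it (manip.grasp_offset is the distance from the TCP to the grasp point, in mm); z points along the fingers, y is the line along which they close (so a half turn about z gives the same grasp; the last joint's range is limited). The gripper opens to 94 mm and grips with 3 to 60 N. Pads are 16 mm wide; open, the fingers measure 119 mm over their backs; the gripper's body (75 mm by 177 mm) begins 78 mm behind the grasp point.
Start: joints at [-1.292, 0.3, 1.521, -0, 1.321, -0.067], TCP at [186.415, -517.435, 205.446] pointing down, gripper open.
Joint ranges: [-3.03, 3.03], [-0.79, 2.21], [0.23, 2.52], [-1.04, 4.18], [0, 3.07], [-2.55, 2.55]. Speed limits (rad/s): [2.22, 2.22, 2.57, 3.14, 3.14, 3.14].

INTERFACE

Orientations are given as [roll, pitch, yaw] about the fixed x, y, z axes, in that order (R = Rz(yaw) Ry(pitch) Rx(roll)).
In Python, from cell import manip, viewer gives the robot as it stands. The module is installed in compiled form; this text tells all that it offers.
- The arm moves only by the tool move_arm, never from a script. Its argument "moves" is a list of rows, each a list of 4 numbers: the shift along the tool's x, y, z in m, then the turn about the tool's z in rad. A call has 1 to 12 rows; each row is the pose to reach, as a shift and turn from the pose commanded when the call began, along the tool's axes at that moment; what a row does not reach only later rows make up. A row lasts 1/10 s, in which the tool goes at most 50 mm and 8.59 degrees, less where a joint would pass 70% of its speed; a pose out of reach is approached as far as the arm can. A call with a gripper value outside its range is refused whole. "jaw" is the finger opening in m, from 0 to 0.094, set as the call begins (left out, the last holds). The fingers move at their own pace and stop on an object; "squeeze" is the grip in N (left out, the last holds). Time passes only in rows, so rows that repeat a pose let the fingers close. It gives the time, the measured TCP pose, the force, the opening and the grip force at its end, in the units of the state.
- manip.read_state(): the state, without advancing time (a new reading comes with each control period).
- viewer.camera(name): name is "scene" or "side" or "wrist"; returns a dict with "frame" (400x640x3 uint8, blue, green, red), "z_map" (400x640 float32, mm along the optical axis (not along the pixel's ray), 0 where there is no reading), "fx", "fy", "cx", "cy" (pixels), "D" ([k1, k2, p1, p2, k3] as OpenCV has them; the pictures are not rectified), "origin" and "orientation" of the camera in the world. Camera axes: x right, y down, z forward; pixel columns grow to the right and rows downward; lengths in mm; the calibration is good to about 2 mm. A picture is of the moment at which its call begins.
- manip.sign_off(): hands the job in; it is judged then, once.
The state is a dict: "clock": time; "joints": joint angles; "qd": joint speeds; "effort": joint torques, N m; "eef_pos": TCP position; "eef_rot": TCP orientation; "wrist_force": force on the tool from outside, world axes, zero at the start; "moment": the same for the moment, N m; "finger_gap": finger opening in mm; "finger_force": force on a finger pad.
Only numpy, scipy, OpenCV 4.12 (cv2) and the standard library are available. Lean on these libraries where they do the work, as an engineer would, in place of code of your own. Each camera call takes 0.05 s, during which the arm holds its last target. There are 200 camera calls.

TASK

First push the magnifier aside until its lens hangs over the middle of the cork pad. Then wind the music box key clockwise, stroke by stroke past the bridge: let the red wing pass the green band once and stop it within the band the second time. Do not overwind it past the band, leave the lens over the pad and do not disturb the other things on the table.

Things in the scene. Friction and masses are not known exactly. Their poses are not given: they have to be found in the camera images.
- stand: dark steel foot (90 mm disc) and column of the chrome swing-arm magnifier, fixed to the table; origin at the column's foot, on the vertical axis about which the arm swings. The column and arm reach 198 mm high
- swing (a joint): angle of the magnifier's arm about the column, rad: at 0 the arm points along the stand's -x axis, and it grows anticlockwise seen from above; range -1.3 to 1.3. The arm turns stiffly (about 1 to 2 N at the lens) and stays where it is left
- lens (a point): centre of the magnifier's round lens: a rim 110 mm across (a solid disc to the touch), from 147 to 165 mm above the table, its centre 240 mm from the column's axis; the arm above it (12 mm thick, top at 192 mm) runs back to the column and joins the rim on the column side
- pad: cork parking pad, disc 100 mm across, 4 mm thick, fixed; lies left or right of the music box, under the circle that the lens travels; origin at the centre of its underside
- musicbox: drum-shaped music box, dark wood, 170 mm across, fixed; origin at the centre of its underside, on the key's vertical axis. Its flat steel top is at 45 mm. A dark steel bridge stands over the key, along the box's +x axis (see bridge)
- bridge (a point): on the bridge's top face, 40 mm from the key's axis along the box's x. Three flat bars 20 mm wide run from the axis out to 77 mm, at -0.44, 0 and +0.44 rad from the box's x; underside 91 mm, top 99 mm (cap on the axis 28 mm across, 101 mm), each on a 12 mm pillar 72 mm from the axis. The key's wings pass under the bars and inside the pillars; a finger cannot
- green (a point): middle of the green band painted on the steel top, 63 to 77 mm from the axis and 0.4 rad long, centred 2.283 rad anticlockwise (from above) from the box's x axis.
- key (a joint): winding angle of the key, rad, growing clockwise seen from above: the red wing points at the angle (-1.1 - value), anticlockwise from the box's x axis. It starts at 0.2 to 1.6; the red wing is in the green band near 2.9 (first pass) and at 8.98 to 9.38 (second pass, the goal); stop at 9.8. Its spring makes it stiffer as it is wound (0.14 to 0.24 N m); it holds wherever it is let go
- red_tip (a point): outer end of the key's red wing, at mid height. The key has two flat upright wings, one red and one brass, half a turn apart: each 10 mm thick, from the hub (24 mm across) out to 58 mm from the axis, from 60 to 84 mm above the table
- star_wheel: pierced brass star wheel, 97 mm across, 6 mm thick, lying flat, loose; origin at the centre of its underside; a bystander
- comb_block: rosewood block 110 x 30 x 27 mm with a steel comb on top, loose; origin at the centre of its underside, x along it; a bystander
- pawl: dark steel ratchet pawl, about 95 mm long, 10 mm thick, lying flat, loose; origin about its middle, underside, x along it; a bystander
- anvil: small cast-iron anvil, about 100 mm long, 45 mm wide, 58 mm tall, 0.9 kg, loose; origin at the centre of its foot; a bystander
- screwdriver: screwdriver, 150 mm long, lying along its x axis, loose; a bystander
- oil: olive glass oil bottle with a black cap, 56 mm across, 120 mm tall, standing loose; origin at the centre of its base; a bystander
Not all that is in view belongs to the job. Of the things that look like the musicbox, the largest one is meant.

How it is judged:
By the outcome, as a careful person would: the job done as asked, in the order asked, and still so for the second after the job is handed in, with the robot touching nothing.
It also fails if it takes over 67 s, if anything falls off the work surface, if the arm or the gripper's body presses on something with over 40 N, if the wrist force passes 120 N, or if a joint passes its speed limit or range.

## Working session

There is one attempt and no reset: what is moved stays moved. The work goes in short steps, Python scripts to look and compute and a tool call to move; the robot and the scene stay as the last step left them, time stands still between calls to the robot, and variables do not carry over. Pictures are saved under pics/ and viewed, at most 10 in all, crops included, and the job is handed in when it is done.

Besides the shell and the picture viewer there is one more tool, called after "Call:" as a command line: name --pt "numbers of a row" for each row, then --argument value for the rest. move_arm: Moves the arm, as the interface text tells. Its arguments: {"type":"object","properties":{"moves":{"type":"array"},"jaw":{"type":"number"},"squeeze":{"type":"number"}},"required":["moves"]}

```bash
mkdir -p pics
cat > h.py <<'E'
import numpy as np, cv2
from cell import manip, viewer
from scipy.spatial.transform import Rotation as R
def cam(n):
    c=viewer.camera(n); return c
def Rm(c):
    o=np.array(c["orientation"],float)
    return o if o.shape==(3,3) else R.from_euler('xyz',o).as_matrix()
def cloud(c):
    K=np.array([[c["fx"],0,c["cx"]],[0,c["fy"],c["cy"]],[0,0,1.]])
    v,u=np.mgrid[0:400,0:640]
    p=cv2.undistortPoints(np.stack([u.ravel(),v.ravel()],1).astype(np.float64)[:,None],K,np.array(c["D"],float))[:,0]
    z=c["z_map"].ravel().astype(float)
    P=np.stack([p[:,0]*z,p[:,1]*z,z],1)@Rm(c).T+np.array(c["origin"])
    P[z==0]=np.nan
    return P.reshape(400,640,3)
E
python3 - <<'E'
from h import *
print(manip.read_state())
for n in("scene","side"):
    c=cam(n); cv2.imwrite(f"pics/{n}0.png",c["frame"]); np.save(n,cloud(c)); np.save(n+"f",c["frame"]); print(n,c["origin"],c["orientation"],c["fx"])
E
```

```text
{'clock': 0.0, 'joints': array([-1.29162777e+00,  3.00458772e-01,  1.52156368e+00,  1.00839590e-05,
        1.32066913e+00, -6.65918611e-02]), 'qd': array([ 0.00078149,  0.00077431, -0.00099333, -0.00019158, -0.00068395,
        0.00094396]), 'effort': array([ 3.95545110e-03, -5.31799042e+01, -3.52732301e+01,  7.10448856e-02,
        2.44151638e-02, -7.27156839e-05]), 'eef_pos': array([ 186.33739786, -517.21038112,  204.90044315]), 'eef_rot': array([-3.14049681e+00, -8.28715139e-05,  3.45757874e-01]), 'wrist_force': array([-0.24156933,  0.41121086,  0.43577602]), 'moment': array([-0.05131146,  0.00045317, -0.03579647]), 'finger_force': 0.0, 'finger_gap': 93.8809809691669}
scene [1106.66281637 -343.33676298 1118.73807867] [-2.60230904 -0.01212461  1.11006767] 517.9939986907597
side [439.33316146 756.76062908 856.30604795] [-2.31393523 -0.01106736 -2.98010811] 485.7775208078534
```

View pics/scene0.png

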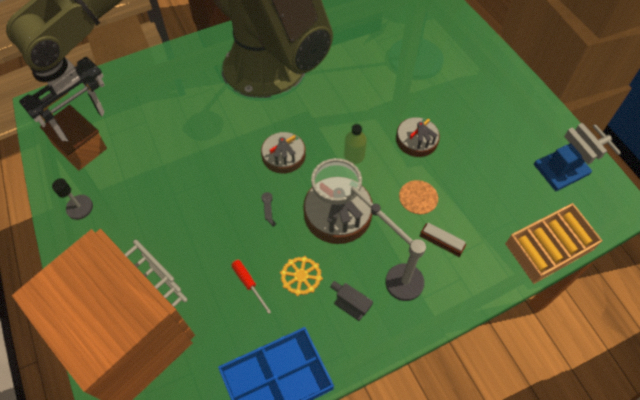

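View pics/side0.png

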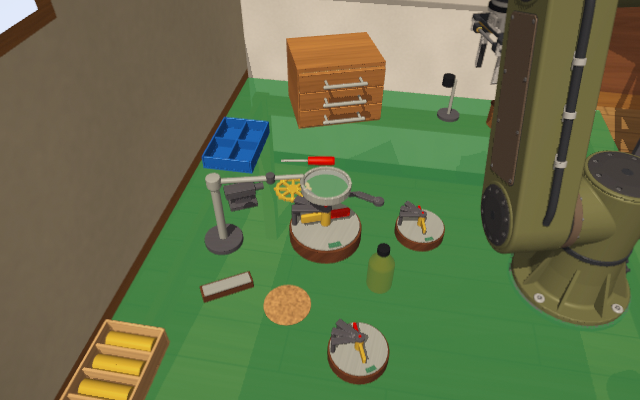

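Scene view: the lens (337,178) hangs over the large box (338,208). The pad is at (419,197), the stand at (405,282) and the oil bottle at (356,145). In the side view the red wing is at (340,212), the green band at (335,245) and the pad at (287,304). Next I'll measure these.

```bash
cat > m.py <<'E'
from h import *
S={n:(np.load(n+".npy"),np.load(n+"f.npy")) for n in("scene","side")}
def sel(n,u0,u1,v0,v1,z0,z1):
    P,f=S[n]; Q=P[v0:v1,u0:u1]; F=f[v0:v1,u0:u1].astype(int)
    m=(Q[...,2]>z0)&(Q[...,2]<z1); return Q[m],F[m]
def circ(p):
    p=cv2.convexHull(p[:,:2].astype(np.float32)); return cv2.minEnclosingCircle(p)
for n,w in(("scene",(395,442,178,216)),("side",(262,313,283,326))):
    q,f=sel(n,*w,1,12); m=(f[:,2]>f[:,1]+30); print(n,"pad",circ(q[m]),np.median(q[m],0),m.sum())
for n,w in(("scene",(295,380,165,245)),("side",(280,370,195,265))):
    q,f=sel(n,*w,41,49); print(n,"boxtop",circ(q),len(q))
    q,f=sel(n,*w,3,49); print(n,"box",circ(q),len(q))
    q,f=sel(n,*w,42,48); m=(f[:,1]>f[:,2]+25)&(f[:,1]>f[:,0]+10); print(n,"green",q[m].mean(0),m.sum())
    q,f=sel(n,*w,58,88); m=(f[:,2]>f[:,1]+90)&(f[:,1]<60); print(n,"red",q[m].mean(0),m.sum(), q[m][::max(1,m.sum()//12)].round())
    q,f=sel(n,*w,93,104); print(n,"bridge",q.mean(0),len(q))
for n,w in(("scene",(380,430,230,302)),("side",(195,250,170,255))):
    q,f=sel(n,*w,4,40); print(n,"foot",circ(q),np.median(q,0),len(q))
    q,f=sel(n,*w,60,180); print(n,"col",circ(q),q.mean(0),len(q))
    q,f=sel(n,*w,190,205); print(n,"coltop",circ(q),q.mean(0),len(q))
for n,w in(("scene",(305,370,150,205)),("side",(295,360,160,210))):
    q,f=sel(n,*w,140,170); print(n,"lens",circ(q),len(q))
q,f=sel("scene",340,372,120,168,20,130);print("oil",circ(q),q[:,2].max())
q,f=sel("side",365,398,240,295,20,130);print("oil",circ(q),q[:,2].max())
q,f=sel("scene",415,470,218,258,8,40);print("comb",q.min(0),q.max(0))
q,f=sel("scene",330,376,278,322,10,70);print("anvil",q.min(0),q.max(0))
q,f=sel("scene",260,280,190,227,5,15);print("pawl",q.min(0),q.max(0))
q,f=sel("scene",278,324,255,297,3,12);print("star",q.min(0),q.max(0))
for n,w in(("s1",(260,308,130,174)),("s2",(395,442,115,157))):
    q,f=sel("scene",*w,10,80);print(n,circ(q),q[:,2].max())
E
python3 m.py
```

```text
scene pad ((605.37451171875, 173.3947296142578), 50.24152374267578) [606.22177544 173.6283475    3.6103239 ] 803
side pad ((603.3353271484375, 175.9385986328125), 50.942893981933594) [601.95963699 178.11616045   4.21235493] 1435
scene boxtop ((560.643310546875, -32.02542495727539), 83.49938201904297) 1253
scene box ((531.8760375976562, -16.62352752685547), 155.3040313720703) 2088
scene green [nan nan nan] 0
scene red [nan nan nan] 0 []
scene bridge [608.59816329 -44.68129552  98.29150329] 467
side boxtop ((554.1561279296875, -27.11507225036621), 82.47843933105469) 1809
side box ((560.2850341796875, -63.37046432495117), 156.97776794433594) 2989
side green [523.30836948  30.92079931  45.92592753] 43
side red [522.4210589  -40.38216413  76.46376616] 153 [[515. -52.  82.]
 [512. -47.  84.]
 [525. -42.  84.]
 [540. -35.  84.]
 [513. -42.  82.]
 [529. -37.  81.]
 [502. -47.  76.]
 [518. -43.  74.]
 [533. -33.  78.]
 [506. -47.  69.]
 [522. -39.  71.]
 [535. -35.  69.]
 [540. -36.  64.]]
side bridge [594.09092156 -26.35308736  98.97731855] 391
scene foot ((748.9368896484375, 48.052536010742
[... 1140 characters left out ...]
82961]
pawl [ 426.60118165 -219.36806658    5.01915447] [ 521.53408902 -158.77946636   14.81557104]
star [ 600.80222892 -244.96841736    3.00030902] [ 724.27932271 -119.18439032   11.86587312]
s1 ((337.3277893066406, -82.88752746582031), 60.673187255859375) 73.42762483370598
s2 ((447.728759765625, 264.7901916503906), 59.63947296142578) 72.3165467648439m.py:13: RuntimeWarning: Mean of empty slice.
  q,f=sel(n,*w,42,48); m=(f[:,1]>f[:,2]+25)&(f[:,1]>f[:,0]+10); print(n,"green",q[m].mean(0),m.sum())
  ret = um.true_divide(
m.py:14: RuntimeWarning: Mean of empty slice.
  q,f=sel(n,*w,58,88); m=(f[:,2]>f[:,1]+90)&(f[:,1]<60); print(n,"red",q[m].mean(0),m.sum(), q[m][::max(1,m.sum()//12)].round())
```

```bash
cat >> h.py <<'E'
def plan(W,start=None):
    """W: list of (x,y,z,yaw) world; prints rows as one call from the present pose"""
    s=manip.read_state(); r=R.from_euler('xyz',s["eef_rot"]); yaw0=s["eef_rot"][2]
    T=np.array([[np.cos(yaw0),np.sin(yaw0),0],[np.sin(yaw0),-np.cos(yaw0),0],[0,0,-1]])
    W=np.array(W,float)
    d=(W[:,:3]-s["eef_pos"])@T/1000; t=-(W[:,3]-yaw0)
    print([[round(float(v),4) for v in (*a,b)] for a,b in zip(d,t)])
def seg(a,b,n): return [tuple(np.array(a)+(np.array(b)-np.array(a))*i/n) for i in range(1,n+1)]
E
python3 - <<'E'
from h import *
a=(186.4,-517.4,205.4,.346)
plan(seg(a,(591,-125,200,1.57),12))
E
```

```text
[[0.0428, -0.0191, -0.0, -0.1022], [0.0856, -0.0385, 0.0004, -0.2042], [0.1284, -0.0578, 0.0009, -0.3062], [0.1712, -0.0771, 0.0013, -0.4082], [0.214, -0.0965, 0.0018, -0.5102], [0.2568, -0.1158, 0.0022, -0.6122], [0.2996, -0.1352, 0.0027, -0.7142], [0.3424, -0.1545, 0.0031, -0.8162], [0.3852, -0.1738, 0.0036, -0.9182], [0.428, -0.1932, 0.004, -1.0202], [0.4708, -0.2125, 0.0045, -1.1222], [0.5136, -0.2318, 0.0049, -1.2242]]
```

Call:
move_arm --pt "0.043 -0.019 0 -0.1" --pt "0.086 -0.039 0 -0.2" --pt "0.128 -0.058 0 -0.31" --pt "0.171 -0.077 0 -0.41" --pt "0.214 -0.097 0 -0.51" --pt "0.257 -0.116 0 -0.61" --pt "0.3 -0.135 0 -0.71" --pt "0.342 -0.155 0 -0.82" --pt "0.385 -0.174 0 -0.92" --pt "0.428 -0.193 0 -1.02" --pt "0.471 -0.213 0 -1.12" --pt "0.514 -0.232 0.005 -1.224" --jaw 0

```text
clock: 1.3
eef_pos: [592.6, -123.3, 200.7]
eef_rot: [3.141, 0.0, 1.574]
wrist_force: [-0.3, -0.9, 0.2]
finger_gap: 2.0
finger_force: 0.0
```

Run:
```python
from h import *
s=manip.read_state(); print(s["eef_pos"],s["eef_rot"],s["joints"].round(2),s["finger_gap"])
C=np.array([790,18.]);
def p(a,z): return (*(C+240*np.array([np.cos(a),np.sin(a)])),z,1.57)
x=s["eef_pos"]; a0=(x[0],x[1],x[2],1.57)
plan(seg(a0,p(3.76,140),3)+[p(a,140) for a in np.linspace(3.76,3.40,10)[1:]])
```

```text
[ 592.6083739  -123.27520845  200.69137678] [3.14107708e+00 1.91443246e-04 1.57408514e+00] [-0.27  0.43  1.36 -0.    1.35 -0.27] 1.988700813773052
[[0.0007, 0.0006, 0.0202, 0.0041], [0.0014, 0.0012, 0.0405, 0.0041], [0.0021, 0.0018, 0.0607, 0.0041], [0.0101, -0.0035, 0.0607, 0.0041], [0.0182, -0.0086, 0.0607, 0.0041], [0.0266, -0.0133, 0.0607, 0.0041], [0.0351, -0.0177, 0.0607, 0.0041], [0.0438, -0.0218, 0.0607, 0.0041], [0.0527, -0.0255, 0.0607, 0.0041], [0.0617, -0.0288, 0.0607, 0.0041], [0.0708, -0.0318, 0.0607, 0.0041], [0.0801, -0.0344, 0.0607, 0.0041]]
```

Call:
move_arm --pt "0.002 0.001 0.02 0" --pt "0.002 0.001 0.04 0" --pt "0.002 0.002 0.061 0" --pt "0.01 -0.004 0.061 0" --pt "0.018 -0.009 0.061 0" --pt "0.027 -0.013 0.061 0" --pt "0.035 -0.018 0.061 0" --pt "0.044 -0.022 0.061 0" --pt "0.053 -0.025 0.061 0" --pt "0.062 -0.029 0.061 0" --pt "0.071 -0.032 0.061 0" --pt "0.08 -0.034 0.061 0"

```text
clock: 2.5
eef_pos: [557.1, -44.1, 139.4]
eef_rot: [-3.141, 0.0, 1.57]
wrist_force: [-0.0, -1.4, 0.4]
finger_gap: 0.6
finger_force: 0.7
```

Run:
```python
from h import *
s=manip.read_state(); print(s["eef_pos"],s["wrist_force"])
C=np.array([790,18.]);print(np.arctan2(*(s["eef_pos"][:2]-C)[::-1])%6.283, np.hypot(*(s["eef_pos"][:2]-C)))
def p(a,z): return (*(C+240*np.array([np.cos(a),np.sin(a)])),z,1.57)
plan([p(a,140) for a in np.linspace(3.40,3.0,13)[1:]])
# lens from scene
P=cloud(cam("side"))[..., :].reshape(-1,3); m=(P[:,2]>145)&(P[:,2]<168)&(np.hypot(P[:,0]-552,P[:,1]-10)<110); q=P[m]; print(q[:,:2].min(0),q[:,:2].max(0),q[:,:2].mean(0))
```

```text
[557.06085476 -44.14868691 139.43768184] [-0.00987319 -1.44590648  0.36074422]
3.4021363112257514 241.08733826514882
[[0.0086, -0.001, -0.0006, -0.0001], [0.0164, -0.0027, -0.0006, -0.0001], [0.0243, -0.0041, -0.0006, -0.0001], [0.0322, -0.0052, -0.0006, -0.0001], [0.0402, -0.0061, -0.0006, -0.0001], [0.0481, -0.0067, -0.0006, -0.0001], [0.0561, -0.007, -0.0006, -0.0001], [0.0641, -0.0071, -0.0006, -0.0001], [0.0721, -0.0069, -0.0006, -0.0001], [0.0801, -0.0065, -0.0006, -0.0001], [0.0881, -0.0057, -0.0006, -0.0001], [0.096, -0.0047, -0.0006, -0.0001]]
[492.71430002 -44.43133496] [602.9314948  78.3074003] [546.70173088  25.59330937]
```

Call:
move_arm --pt "0.008 -0.001 0 0" --pt "0.016 -0.003 0 0" --pt "0.024 -0.004 0 0" --pt "0.032 -0.005 0 0" --pt "0.04 -0.006 0 0" --pt "0.048 -0.007 0 0" --pt "0.056 -0.007 0 0" --pt "0.064 -0.007 0 0" --pt "0.072 -0.007 0 0" --pt "0.08 -0.0065 0 0" --pt "0.088 -0.006 0 0" --pt "0.096 -0.005 0 0"

```text
clock: 3.75
eef_pos: [552.7, 51.7, 139.5]
eef_rot: [3.141, 0.0, 1.57]
wrist_force: [0.8, -1.1, 0.8]
finger_gap: 0.4
finger_force: 0.7
```

Run:
```python
from h import *
s=manip.read_state(); print(s["eef_pos"],s["wrist_force"])
C=np.array([790,18.])
def p(a,z): return (*(C+240*np.array([np.cos(a),np.sin(a)])),z,1.57)
plan([p(a,140) for a in np.linspace(3.0,2.75,9)[1:]])
```

```text
[552.67442966  51.72478734 139.48552167] [ 0.82743145 -1.0957613   0.75492072]
[[0.0076, 0.0009, -0.0005, -0.0002], [0.0149, 0.0023, -0.0005, -0.0002], [0.0222, 0.0039, -0.0005, -0.0002], [0.0295, 0.0058, -0.0005, -0.0002], [0.0367, 0.0079, -0.0005, -0.0002], [0.0439, 0.0102, -0.0005, -0.0002], [0.0509, 0.0127, -0.0005, -0.0002], [0.0579, 0.0154, -0.0005, -0.0002]]
```

Call:
move_arm --pt "0.008 0.001 0 0" --pt "0.015 0.0025 0 0" --pt "0.022 0.004 0 0" --pt "0.03 0.006 0 0" --pt "0.037 0.008 0 0" --pt "0.044 0.01 0 0" --pt "0.051 0.013 0 0" --pt "0.058 0.0155 0 0" --pt "0.058 0.0155 0 0"

```text
clock: 4.65
eef_pos: [568.3, 110.0, 139.3]
eef_rot: [-3.142, -0.0, 1.571]
wrist_force: [0.3, 0.7, -0.5]
finger_gap: 0.8
finger_force: 0.0
```

```bash
cat >> h.py <<'E'
def lens(n,c0):
    P=cloud(cam(n)).reshape(-1,3); P=P[np.isfinite(P[:,0])]
    q=P[(P[:,2]>148)&(P[:,2]<168)&(np.hypot(P[:,0]-c0[0],P[:,1]-c0[1])<75)][:,:2]
    from scipy.optimize import least_squares
    f=lambda v: np.hypot(q[:,0]-v[0],q[:,1]-v[1])
    o=least_squares(lambda v:np.maximum(f(v)-55,0)+np.minimum(f(v)-47,0),c0,loss='soft_l1') 
    return o.x,len(q)
E
python3 - <<'E'
from h import *
s=manip.read_state(); print(s["eef_pos"],s["wrist_force"])
for n in("scene","side"): print(n,lens(n,(592,160)))
c=cam("scene"); cv2.imwrite("pics/a.png",cv2.resize(c["frame"][130:310,250:490],None,fx=3,fy=3))
E
```

```text
[568.26538402 110.0254037  139.34693293] [ 0.27050728  0.67376525 -0.46718371]
scene (array([592.07825337, 164.45803056]), 912)
side (array([598.02176562, 172.36402765]), 2451)
```

View pics/a.png

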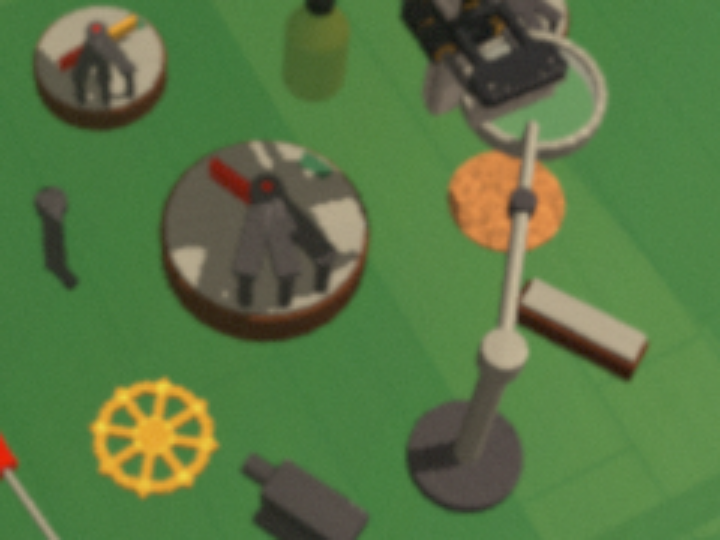

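The lens is around (535,95) in the crop, near or past the pad, with the gripper hiding part of it. I'll back off and measure in both cameras.

Call:
move_arm --pt "-0.03 0.005 0 0" --pt "-0.06 0.02 0 0" --pt "-0.09 0.03 -0.03 0" --pt "-0.13 0.05 -0.06 0" --pt "-0.17 0.07 -0.06 0" --pt "-0.21 0.1 -0.06 0" --pt "-0.25 0.12 -0.06 0" --pt "-0.25 0.12 -0.06 0"

```text
clock: 5.6
eef_pos: [688.3, -146.2, 197.7]
eef_rot: [-3.14, 0.0, 1.565]
wrist_force: [-0.8, -0.1, -1.0]
finger_gap: 0.4
finger_force: 0.0
```

Run:
```python
from h import *
s=manip.read_state(); print(s["eef_pos"])
for n in("scene","side"):
    c=cam(n); P=cloud(c); np.save(n,P); np.save(n+"f",c["frame"]); P=P.reshape(-1,3)
    q=P[(P[:,2]>147)&(P[:,2]<170)&(np.hypot(P[:,0]-598,P[:,1]-165)<80)][:,:2].astype(np.float32)
    print(n,len(q),cv2.minEnclosingCircle(q),q.min(0),q.max(0))
c=cam("wrist"); cv2.imwrite("pics/w.png",c["frame"]); np.save("w",cloud(c)); np.save("wf",c["frame"])
```

```text
[ 688.31465893 -146.16293659  197.71931927]
scene 1593 ((601.01123046875, 171.47933959960938), 57.60927200317383) [546.51117 114.14401] [657.8851  226.27797]
side 2404 ((599.4564819335938, 173.3291473388672), 56.91763687133789) [544.0247  116.42197] [654.68353 230.0767 ]
```

View pics/w.png

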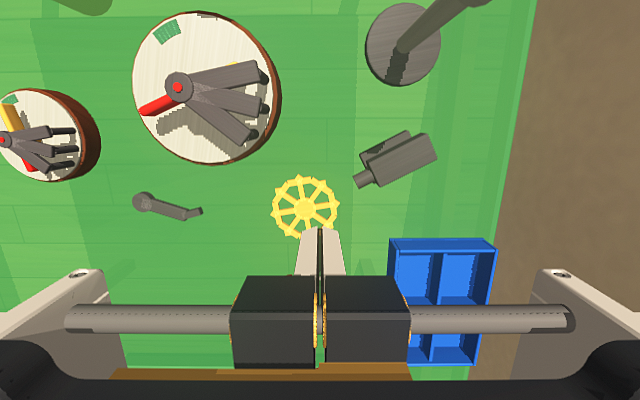

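Wrist view: key hub at (178,87), red wing at (155,105), green band at (167,32), and three bridge bars pointing right. Measured against each camera's own pad, the lens is about 5 mm short of the pad's middle. I'll measure the key now and then nudge the lens.

```bash
cat > k.py <<'E'
from h import *
from scipy.optimize import least_squares
def key(P,f,c0=(557,-29),verb=True):
    F=f.astype(int).reshape(-1,3); P=P.reshape(-1,3)
    ok=np.isfinite(P[:,0])&(np.hypot(P[:,0]-c0[0],P[:,1]-c0[1])<95); P=P[ok];F=F[ok]
    b,g,r=F.T; z=P[:,2]
    top=P[(z>42)&(z<48)][:,:2]
    c,rad=cv2.minEnclosingCircle(top.astype(np.float32)); c=np.array(c)
    G=P[(z>42)&(z<48)&(g>r+25)&(g>b+8)][:,:2]
    Rd=P[(z>56)&(z<90)&(r>g+70)&(r>b+70)][:,:2]
    cap=P[(z>99.8)&(z<104)][:,:2]; br=P[(z>94)&(z<104)][:,:2]
    out=dict(c=c.round(1),rad=round(rad,1),green=G.mean(0).round(1) if len(G) else None,nR=len(Rd),cap=cap.mean(0).round(1) if len(cap) else None,bridge=br.mean(0).round(1))
    return out,G,Rd,br
if __name__=="__main__":
    for n in("scene","side","w"):
        o,G,Rd,br=key(np.load(n+".npy"),np.load(n+"f.npy")); print(n,o)
        c=np.array([557.4,-29.6])
        if len(G): d=G.mean(0)-c; print(" green ang",np.arctan2(d[1],d[0]),np.hypot(*d))
        if len(Rd): d=Rd-c; rr=np.hypot(*d.T); d=d[rr>18]; m=d.mean(0); print(" red ang",np.arctan2(m[1],m[0]),rr.max())
        d=(br-c).mean(0); print(" bridge ang",np.arctan2(d[1],d[0]))
    from h import *
    a=(688.3,-146.2,197.7,1.566)
    plan(seg(a,(560,85,140,1.566),7)+seg((560,85,140,1.566),(571.5,113.5,140,1.566),4))
E
python3 k.py
```

```text
scene {'c': array([565.4, -25.6]), 'rad': 78.6, 'green': array([526.1,  30.7]), 'nR': 0, 'cap': array([596.3, -34.1]), 'bridge': array([601.8, -32.9])}
 green ang 2.0503130490322885 67.91428549135465
 bridge ang -0.0731677377610554
side {'c': array([552.7, -26.9]), 'rad': 83.4, 'green': array([524.5,  31.1]), 'nR': 162, 'cap': array([583.6, -37.3]), 'bridge': array([591. , -36.6])}
 green ang 2.06760906291692 69.00216279070493
 red ang -2.8304265884750626 59.050062542500235
 bridge ang -0.20441276428387728
w {'c': array([554.1, -30.6]), 'rad': 80.4, 'green': array([523.5,  32.4]), 'nR': 448, 'cap': array([559.7, -31.4]), 'bridge': array([591.8, -39. ])}
 green ang 2.0717514016516914 70.63266670171767
 red ang -2.715655139706829 60.00591843331328
 bridge ang -0.26588111406764225
[[0.0276, -0.0176, 0.0097, 0.0036], [0.0606, -0.036, 0.018, 0.0036], [0.0936, -0.0543, 0.0262, 0.0036], [0.1266, -0.0727, 0.0344, 0.0036], [0.1596, -0.0911, 0.0427, 0.0036], [0.1926, -0.1094, 0.0509, 0.0036], [0.2256, -0.1278, 0.0592, 0.0036], [0.2328, -0.1249, 0.0592, 0.0036], [0.2399, -0.1221, 0.0592, 0.0036], [0.247, -0.1192, 0.0592, 0.0036], [0.2541, -0.1163, 0.0592, 0.0036]]
```

Call:
move_arm --pt "0.028 -0.018 0.01 0" --pt "0.06 -0.036 0.018 0" --pt "0.094 -0.054 0.026 0" --pt "0.127 -0.073 0.035 0" --pt "0.16 -0.091 0.043 0" --pt "0.193 -0.11 0.051 0" --pt "0.222 -0.128 0.059 0" --pt "0.222 -0.128 0.059 0"

```text
clock: 6.55
eef_pos: [557.3, 85.0, 140.3]
eef_rot: [-3.141, -0.0, 1.575]
wrist_force: [0.2, -1.1, -0.5]
finger_gap: 0.6
finger_force: 0.0
```

Run:
```python
from h import *
s=manip.read_state(); print(s["eef_pos"],s["eef_rot"])
x=s["eef_pos"];plan(seg((*x,1.57),(571.5,113.5,140,1.57),4))
```

```text
[557.26543569  85.03347039 140.3124591 ] [-3.14059628e+00 -4.76371787e-04  1.57461509e+00]
[[0.0071, 0.0036, 0.0001, 0.0046], [0.0142, 0.0072, 0.0002, 0.0046], [0.0213, 0.0108, 0.0002, 0.0046], [0.0284, 0.0143, 0.0003, 0.0046]]
```

Call:
move_arm --pt "0.007 0.004 0 0" --pt "0.014 0.007 0 0" --pt "0.021 0.011 0 0" --pt "0.0285 0.0145 0 0" --pt "0.0285 0.0145 0 0" --pt "0.015 0.008 0 0" --pt "-0.015 0 0 0" --pt "-0.05 -0.01 0 0" --pt "-0.09 -0.02 0 0" --pt "-0.13 -0.025 0 0" --pt "-0.165 -0.03 0 0" --pt "-0.165 -0.03 0 0"

```text
clock: 7.75
eef_pos: [528.6, -88.2, 140.6]
eef_rot: [-3.142, 0.001, 1.565]
wrist_force: [0.9, -0.2, 0.3]
finger_gap: 0.1
finger_force: 0.0
```

```bash
cat >> h.py <<'E'
C0=np.array([557.5,-30.]); YB=-0.21
def kp(phi,r=44,z=56): return (*(C0+r*np.array([np.cos(phi),np.sin(phi)])),z,1.57)
E
python3 - <<'E'
from h import *
s=manip.read_state(); print(s["eef_pos"],s["eef_rot"])
for n in("scene","side"):
    c=cam(n); P=cloud(c).reshape(-1,3)
    q=P[(P[:,2]>147)&(P[:,2]<170)&(np.hypot(P[:,0]-604,P[:,1]-175)<75)][:,:2].astype(np.float32)
    print(n,len(q),cv2.minEnclosingCircle(q))
x=s["eef_pos"];a=kp(-2.05,46,130);b=kp(-2.05,46,56);print(a)
plan(seg((*x,1.57),a,1)+seg(a,b,3)+[kp(p) for p in np.linspace(-2.05,-2.55,9)[1:]])
E
```

```text
[528.56080201 -88.15646309 140.55078291] [-3.14158510e+00  5.86297797e-04  1.56540494e+00]
scene 1580 ((603.92333984375, 172.6238250732422), 56.86113357543945)
side 2420 ((601.118896484375, 175.08238220214844), 57.32329177856445)
(np.float64(536.2906561966712), np.float64(-70.81866895713527), 130, 1.57)
[[0.0142, 0.007, 0.0105, -0.0024], [0.0142, 0.007, 0.0352, -0.0024], [0.0142, 0.007, 0.0598, -0.0024], [0.0142, 0.007, 0.0845, -0.0024], [0.0173, 0.0055, 0.0845, -0.0024], [0.0188, 0.0032, 0.0845, -0.0024], [0.0205, 0.001, 0.0845, -0.0024], [0.0222, -0.0011, 0.0845, -0.0024], [0.0241, -0.0031, 0.0845, -0.0024], [0.0261, -0.005, 0.0845, -0.0024], [0.0282, -0.0067, 0.0845, -0.0024], [0.0305, -0.0084, 0.0845, -0.0024]]
```

Lens is now within 2 mm of the pad centre in both cameras. Next I descend behind the red wing.

Call:
move_arm --pt "0.014 0.007 0.01 0" --pt "0.014 0.007 0.035 0" --pt "0.014 0.007 0.06 0" --pt "0.014 0.007 0.0845 0" --pt "0.014 0.007 0.0845 0"

```text
clock: 8.35
eef_pos: [535.3, -67.8, 52.5]
eef_rot: [-3.136, -0.001, 1.572]
wrist_force: [-0.9, -0.3, -0.1]
finger_gap: 0.8
finger_force: 0.0
```

Run:
```python
from h import *
s=manip.read_state(); print(s["eef_pos"],s["wrist_force"])
plan([kp(p) for p in np.linspace(-2.05,-3.25,13)[1:]])
```

```text
[535.33675128 -67.80173378  52.50952775] [-0.87686455 -0.28533516 -0.13372525]
[[0.001, -0.0019, -0.0035, 0.0017], [0.0036, -0.0055, -0.0035, 0.0017], [0.0065, -0.0088, -0.0035, 0.0017], [0.0098, -0.0117, -0.0035, 0.0017], [0.0133, -0.0143, -0.0035, 0.0017], [0.017, -0.0166, -0.0035, 0.0017], [0.021, -0.0185, -0.0035, 0.0017], [0.0252, -0.02, -0.0035, 0.0017], [0.0294, -0.021, -0.0035, 0.0017], [0.0338, -0.0216, -0.0035, 0.0017], [0.0382, -0.0218, -0.0035, 0.0017], [0.0426, -0.0215, -0.0035, 0.0017]]
```

Call:
move_arm --pt "0.001 -0.002 0 0" --pt "0.0036 -0.0055 0 0" --pt "0.0065 -0.009 0 0" --pt "0.01 -0.012 0 0" --pt "0.0135 -0.0145 0 0" --pt "0.017 -0.0165 0 0" --pt "0.021 -0.0185 0 0" --pt "0.025 -0.02 0 0" --pt "0.0295 -0.021 0 0" --pt "0.034 -0.0215 0 0" --pt "0.038 -0.022 0 0" --pt "0.0425 -0.0215 0 0"

```text
clock: 9.55
eef_pos: [515.1, -27.6, 55.8]
eef_rot: [-3.141, 0.001, 1.57]
wrist_force: [0.4, -8.0, -0.1]
finger_gap: 0.5
finger_force: 2.9
```

Run:
```python
from h import *
s=manip.read_state(); d=s["eef_pos"][:2]-C0; print(s["eef_pos"],s["wrist_force"],np.arctan2(d[1],d[0]),np.hypot(*d))
plan([kp(p) for p in np.linspace(-3.25,-4.45,13)[1:]])
```

```text
[515.07582623 -27.55067782  55.81795751] [ 0.35016857 -7.98341985 -0.05289598] 3.0839225562709434 42.49481967502628
[[0.0067, -0.0006, -0.0002, -0.0004], [0.0109, 0.0005, -0.0002, -0.0004], [0.015, 0.002, -0.0002, -0.0004], [0.019, 0.004, -0.0002, -0.0004], [0.0227, 0.0063, -0.0002, -0.0004], [0.0262, 0.009, -0.0002, -0.0004], [0.0294, 0.012, -0.0002, -0.0004], [0.0323, 0.0153, -0.0002, -0.0004], [0.0348, 0.0189, -0.0002, -0.0004], [0.037, 0.0228, -0.0002, -0.0004], [0.0387, 0.0268, -0.0002, -0.0004], [0.0401, 0.031, -0.0002, -0.0004]]
```

Call:
move_arm --pt "0.0055 -0.0005 0 0" --pt "0.0105 0.0005 0 0" --pt "0.015 0.002 0 0" --pt "0.019 0.004 0 0" --pt "0.0225 0.0065 0 0" --pt "0.026 0.009 0 0" --pt "0.0295 0.012 0 0" --pt "0.0325 0.0155 0 0" --pt "0.035 0.019 0 0" --pt "0.037 0.023 0 0" --pt "0.0385 0.027 0 0" --pt "0.04 0.031 0 0"

```text
clock: 10.75
eef_pos: [546.1, 12.8, 55.6]
eef_rot: [-3.14, -0.0, 1.57]
wrist_force: [-6.3, -1.7, -1.3]
finger_gap: 0.7
finger_force: 2.6
```

Run:
```python
from h import *
s=manip.read_state(); d=s["eef_pos"][:2]-C0; print(s["eef_pos"],s["wrist_force"],np.arctan2(d[1],d[0]),np.hypot(*d))
plan([kp(p) for p in np.linspace(-4.45,-5.2,9)[1:]])
```

```text
[546.11525546  12.808585    55.55223368] [-6.29428936 -1.65165007 -1.31129909] 1.8307251783390912 44.296584045000934
[[0.0006, 0.004, -0.0004, -0.0003], [0.0011, 0.0081, -0.0004, -0.0003], [0.0012, 0.0122, -0.0004, -0.0003], [0.0009, 0.0163, -0.0004, -0.0003], [0.0003, 0.0204, -0.0004, -0.0003], [-0.0007, 0.0244, -0.0004, -0.0003], [-0.0021, 0.0283, -0.0004, -0.0003], [-0.0039, 0.032, -0.0004, -0.0003]]
```

Call:
move_arm --pt "0.0005 0.004 0 0" --pt "0.001 0.008 0 0" --pt "0.001 0.012 0 0" --pt "0.001 0.0165 0 0" --pt "0 0.0205 0 0" --pt "-0.001 0.0245 0 0" --pt "-0.002 0.028 0 0" --pt "-0.004 0.032 0 0" --pt "-0.001 0.016 0 0" --pt "0 0.012 -0.03 0" --pt "0 0.012 -0.075 0" --pt "0 0.012 -0.08 0"

```text
clock: 11.95
eef_pos: [561.1, 12.8, 141.4]
eef_rot: [3.133, -0.0, 1.57]
wrist_force: [0.0, 0.1, 0.0]
finger_gap: 0.2
finger_force: 0.0
```

Run:
```python
from h import *
s=manip.read_state(); x=s["eef_pos"]; print(x,s["wrist_force"])
from k import key
c=cam("side"); o,G,Rd,br=key(cloud(c),c["frame"]); d=Rd-C0; d=d[np.hypot(*d.T)>18].mean(0); print("red",np.arctan2(d[1],d[0]),len(Rd))
cv2.imwrite("pics/b.png",cv2.resize(c["frame"][140:300,240:420],None,fx=3,fy=3))
a=kp(-1.65,46,136)
plan(seg((*x,1.57),a,4)+seg(a,kp(-1.65,46,56),3))
```

```text
[561.0760505   12.84375193 141.41621704] [0.02517457 0.14033031 0.02931185]
red 0.7004187981400789 176
[[-0.0222, -0.0012, -0.0004, -0.0], [-0.0443, -0.0029, 0.0009, -0.0], [-0.0665, -0.0047, 0.0023, -0.0], [-0.0887, -0.0065, 0.0037, -0.0], [-0.0887, -0.0065, 0.0303, -0.0], [-0.0887, -0.0065, 0.057, -0.0], [-0.0887, -0.0065, 0.0837, -0.0]]
```

View pics/b.png

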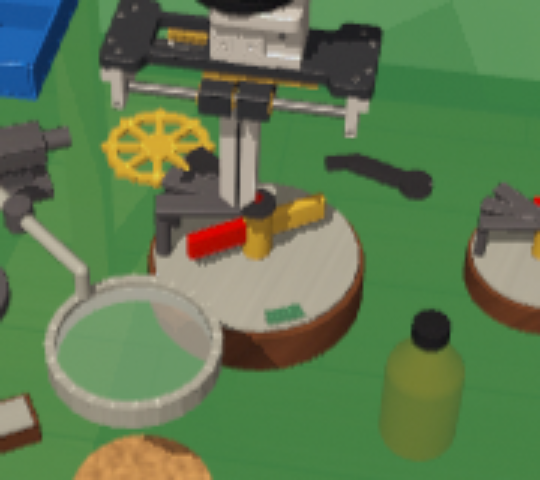

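Red now sits at 0.70 rad world, as planned (key ≈ 4.27), with brass to the right at (300,210) in the crop. The next stroke is behind brass.

Call:
move_arm --pt "-0.022 -0.001 0 0" --pt "-0.044 -0.003 0.001 0" --pt "-0.067 -0.005 0.002 0" --pt "-0.087 -0.0065 0.004 0" --pt "-0.087 -0.0065 0.025 0" --pt "-0.087 -0.0065 0.05 0" --pt "-0.087 -0.0065 0.07 0" --pt "-0.087 -0.0065 0.08 0" --pt "-0.087 -0.0065 0.08 0"

```text
clock: 12.9
eef_pos: [551.3, -74.2, 54.3]
eef_rot: [-3.139, -0.001, 1.57]
wrist_force: [0.4, 1.0, 0.2]
finger_gap: 0.2
finger_force: 0.0
```

Run:
```python
from h import *
s=manip.read_state(); x=s["eef_pos"]; print(x,s["wrist_force"])
plan([kp(p) for p in np.linspace(-1.65,-2.85,13)[1:]])
```

```text
[551.29357284 -74.16429588  54.33291706] [0.41694796 0.97611961 0.24349156]
[[0.0009, -0.0016, -0.0017, -0.0002], [0.0019, -0.0059, -0.0017, -0.0002], [0.0033, -0.0101, -0.0017, -0.0002], [0.0051, -0.0141, -0.0017, -0.0002], [0.0073, -0.0179, -0.0017, -0.0002], [0.0099, -0.0214, -0.0017, -0.0002], [0.0128, -0.0247, -0.0017, -0.0002], [0.0161, -0.0277, -0.0017, -0.0002], [0.0196, -0.0303, -0.0017, -0.0002], [0.0234, -0.0326, -0.0017, -0.0002], [0.0273, -0.0345, -0.0017, -0.0002], [0.0315, -0.036, -0.0017, -0.0002]]
```

Call:
move_arm --pt "0.001 -0.0015 0 0" --pt "0.002 -0.006 0 0" --pt "0.0035 -0.01 0 0" --pt "0.005 -0.014 0 0" --pt "0.0075 -0.018 0 0" --pt "0.01 -0.0215 0 0" --pt "0.013 -0.0245 0 0" --pt "0.016 -0.0275 0 0" --pt "0.0195 -0.0305 0 0" --pt "0.0235 -0.0325 0 0" --pt "0.0275 -0.0345 0 0" --pt "0.0315 -0.036 0 0"

```text
clock: 14.1
eef_pos: [516.1, -42.9, 56.2]
eef_rot: [3.141, 0.001, 1.57]
wrist_force: [4.9, -7.3, -0.8]
finger_gap: 0.4
finger_force: 3.6
```

Run:
```python
from h import *
s=manip.read_state(); d=s["eef_pos"][:2]-C0; print(s["eef_pos"],s["wrist_force"],np.arctan2(d[1],d[0]),np.hypot(*d))
plan([kp(p) for p in np.linspace(-2.85,-4.05,13)[1:]])
```

```text
[516.0626209  -42.94142506  56.15901653] [ 4.93087623 -7.27518309 -0.80813237] -2.8388783138145635 43.41125279656721
[[0.0046, -0.0018, 0.0002, -0.0003], [0.0089, -0.0024, 0.0002, -0.0003], [0.0133, -0.0026, 0.0002, -0.0003], [0.0177, -0.0023, 0.0002, -0.0003], [0.022, -0.0016, 0.0002, -0.0003], [0.0263, -0.0005, 0.0002, -0.0003], [0.0304, 0.001, 0.0002, -0.0003], [0.0344, 0.003, 0.0002, -0.0003], [0.0381, 0.0053, 0.0002, -0.0003], [0.0416, 0.008, 0.0002, -0.0003], [0.0448, 0.011, 0.0002, -0.0003], [0.0477, 0.0143, 0.0002, -0.0003]]
```

Call:
move_arm --pt "0.0045 -0.002 0 0" --pt "0.009 -0.0025 0 0" --pt "0.0135 -0.0025 0 0" --pt "0.0175 -0.0025 0 0" --pt "0.022 -0.0015 0 0" --pt "0.0265 -0.0005 0 0" --pt "0.0305 0.001 0 0" --pt "0.0345 0.003 0 0" --pt "0.038 0.0055 0 0" --pt "0.0415 0.008 0 0" --pt "0.045 0.011 0 0" --pt "0.0475 0.0145 0 0"

```text
clock: 15.3
eef_pos: [529.2, 4.9, 55.3]
eef_rot: [-3.138, 0.0, 1.57]
wrist_force: [-3.3, -3.9, -0.2]
finger_gap: 0.6
finger_force: 2.2
```

Run:
```python
from h import *
s=manip.read_state(); d=s["eef_pos"][:2]-C0; print(s["eef_pos"],s["wrist_force"],np.arctan2(d[1],d[0]),np.hypot(*d))
plan([kp(p) for p in np.linspace(-4.05,-4.8,9)[1:]])
```

```text
[529.21763931   4.87627494  55.3182899 ] [-3.33412933 -3.91467976 -0.18483431] 2.252168935098874 44.90263332709046
[[0.0022, 0.0046, -0.0007, -0.0001], [0.0043, 0.0082, -0.0007, -0.0001], [0.006, 0.0119, -0.0007, -0.0001], [0.0073, 0.0158, -0.0007, -0.0001], [0.0083, 0.0198, -0.0007, -0.0001], [0.0089, 0.0239, -0.0007, -0.0001], [0.0091, 0.028, -0.0007, -0.0001], [0.009, 0.0321, -0.0007, -0.0001]]
```

Call:
move_arm --pt "0.002 0.0045 0 0" --pt "0.004 0.008 0 0" --pt "0.006 0.012 0 0" --pt "0.007 0.016 0 0" --pt "0.008 0.02 0 0" --pt "0.009 0.024 0 0" --pt "0.009 0.028 0 0" --pt "0.009 0.032 0 0" --pt "0.009 0.016 0 0" --pt "0.009 0.012 -0.03 0" --pt "0.009 0.012 -0.075 0" --pt "0.009 0.012 -0.08 0"

```text
clock: 16.5
eef_pos: [543.9, 14.1, 140.6]
eef_rot: [3.136, -0.0, 1.57]
wrist_force: [-1.1, -0.6, 0.5]
finger_gap: 0.4
finger_force: 0.0
```

Run:
```python
from h import *
s=manip.read_state(); x=s["eef_pos"]; print(x,s["wrist_force"])
from k import key
for n in("side","wrist"):
    c=cam(n); o,G,Rd,br=key(cloud(c),c["frame"]); d=Rd-C0; d=d[np.hypot(*d.T)>18].mean(0); print(n,"red",np.arctan2(d[1],d[0]),len(Rd))
    if n=="side": cv2.imwrite("pics/c.png",cv2.resize(c["frame"][140:300,240:420],None,fx=3,fy=3))
```

```text
[543.85295942  14.07215964 140.63561056] [-1.10768182 -0.58098974  0.54337321]
side red -2.310481854068107 98
wrist red nan 0<stdin>:5: RuntimeWarning: Mean of empty slice.
  ret = um.true_divide(
```

View pics/c.png

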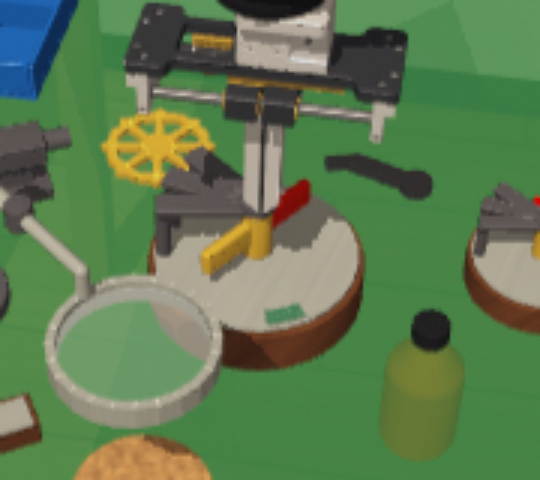

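Red now points away at (290,205) in the crop, near −2.1 rad, with brass at (228,245). The last stroke goes behind red.

Run:
```python
from h import *
x=manip.read_state()["eef_pos"]
a=kp(-1.42,46,136)
plan(seg((*x,1.57),a,4)+seg(a,kp(-1.42,46,56),3))
```

```text
[[-0.0224, 0.0055, 0.0002, 0.0], [-0.0447, 0.0109, 0.0004, 0.0], [-0.0671, 0.0164, 0.0006, 0.0], [-0.0895, 0.0219, 0.0008, 0.0], [-0.0895, 0.0219, 0.0275, 0.0], [-0.0895, 0.0219, 0.0542, 0.0], [-0.0895, 0.0219, 0.0808, 0.0]]
```

Call:
move_arm --pt "-0.022 0.0055 0 0" --pt "-0.045 0.011 0 0" --pt "-0.067 0.016 0 0" --pt "-0.0895 0.021 0 0" --pt "-0.0895 0.021 0 0" --pt "-0.0895 0.021 0.025 0" --pt "-0.0895 0.021 0.05 0" --pt "-0.0895 0.021 0.07 0" --pt "-0.0895 0.021 0.08 0" --pt "-0.0895 0.021 0.08 0"

```text
clock: 17.6
eef_pos: [562.3, -75.1, 54.2]
eef_rot: [-3.138, -0.001, 1.57]
wrist_force: [0.5, 0.3, 0.1]
finger_gap: 0.0
finger_force: 0.0
```

Run:
```python
from h import *
s=manip.read_state(); x=s["eef_pos"]; print(x,s["wrist_force"])
plan([kp(p) for p in np.linspace(-1.42,-2.62,13)[1:]])
```

```text
[562.3254079  -75.10052549  54.18019392] [0.50887257 0.31809285 0.07636267]
[[0.0012, -0.0026, -0.0018, 0.0002], [0.0011, -0.007, -0.0018, 0.0002], [0.0016, -0.0114, -0.0018, 0.0002], [0.0025, -0.0157, -0.0018, 0.0002], [0.0037, -0.0199, -0.0018, 0.0002], [0.0055, -0.0239, -0.0018, 0.0002], [0.0076, -0.0278, -0.0018, 0.0002], [0.01, -0.0314, -0.0018, 0.0002], [0.0129, -0.0348, -0.0018, 0.0002], [0.016, -0.0379, -0.0018, 0.0002], [0.0195, -0.0406, -0.0018, 0.0002], [0.0232, -0.043, -0.0018, 0.0002]]
```

Call:
move_arm --pt "0.001 -0.0025 0 0" --pt "0.001 -0.007 0 0" --pt "0.0015 -0.0115 0 0" --pt "0.0025 -0.0155 0 0" --pt "0.0035 -0.02 0 0" --pt "0.0055 -0.024 0 0" --pt "0.0075 -0.028 0 0" --pt "0.01 -0.0315 0 0" --pt "0.013 -0.035 0 0" --pt "0.016 -0.038 0 0" --pt "0.0195 -0.0405 0 0" --pt "0.023 -0.043 0 0"

```text
clock: 18.8
eef_pos: [521.1, -53.3, 56.8]
eef_rot: [3.139, 0.001, 1.57]
wrist_force: [5.0, -4.9, -0.7]
finger_gap: 0.2
finger_force: 2.3
```

Run:
```python
from h import *
s=manip.read_state(); d=s["eef_pos"][:2]-C0; print(s["eef_pos"],s["wrist_force"],np.arctan2(d[1],d[0]),np.hypot(*d))
plan([kp(p) for p in np.linspace(-2.62,-3.52,13)[1:]])
```

```text
[521.07399997 -53.2800277   56.77952289] [ 5.03645547 -4.94276124 -0.72474194] -2.5729148678195033 43.22977177749458
[[0.0043, -0.0033, 0.0008, -0.0004], [0.0073, -0.0046, 0.0008, -0.0004], [0.0104, -0.0057, 0.0008, -0.0004], [0.0136, -0.0065, 0.0008, -0.0004], [0.0168, -0.0071, 0.0008, -0.0004], [0.0201, -0.0075, 0.0008, -0.0004], [0.0234, -0.0076, 0.0008, -0.0004], [0.0267, -0.0075, 0.0008, -0.0004], [0.03, -0.0071, 0.0008, -0.0004], [0.0332, -0.0065, 0.0008, -0.0004], [0.0364, -0.0056, 0.0008, -0.0004], [0.0395, -0.0045, 0.0008, -0.0004]]
```

Call:
move_arm --pt "0.0035 -0.002 0 0" --pt "0.007 -0.004 0 0" --pt "0.01 -0.0055 0 0" --pt "0.0135 -0.0065 0 0" --pt "0.017 -0.007 0 0" --pt "0.02 -0.0075 0 0" --pt "0.0235 -0.0075 0 0" --pt "0.0265 -0.0075 0 0" --pt "0.03 -0.007 0 0" --pt "0.033 -0.0065 0 0" --pt "0.0365 -0.0055 0 0" --pt "0.0395 -0.0045 0 0" --pt "0.0395 -0.0045 0 0"

```text
invalid input at $.moves: expected 1 to 12 rows
```

```bash
cat > q.py <<'E'
from h import *
from k import key
import sys
s=manip.read_state(); d=s["eef_pos"][:2]-C0; print(s["eef_pos"],s["wrist_force"],np.arctan2(d[1],d[0]),np.hypot(*d))
for n in("scene","side","wrist"):
    c=cam(n); P=cloud(c); o,G,Rd,br=key(P,c["frame"]); print(n,o)
    if len(Rd)<8: continue
    # wing's top face only: unbiased by side faces
    p=P.reshape(-1,3); F=c["frame"].reshape(-1,3).astype(int)
    m=(np.hypot(p[:,0]-C0[0],p[:,1]-C0[1])<66)&(p[:,2]>82)&(p[:,2]<88)
    r=p[m&(F[:,2]>F[:,1]+60)&(F[:,2]>F[:,0]+60)][:,:2]-C0
    b=p[m&(F[:,2]>110)&(F[:,1]>80)&(F[:,0]<F[:,1]-50)][:,:2]-C0
    for k,t in(("red",r),("brass",b)):
        t=t[np.hypot(*t.T)>20]
        if len(t)>3: a=t.mean(0); print("  ",k,len(t),np.arctan2(a[1],a[0]).round(3),a.round(1))
    if len(G): g=G.mean(0)-C0; print("  green",np.arctan2(g[1],g[0]).round(3))
    cv2.imwrite(f"pics/{sys.argv[1]}_{n}.png",cv2.resize(c["frame"][160:290,260:400],None,fx=4,fy=4) if n=="side" else c["frame"])
E
python3 q.py d; python3 -c "
from h import *
plan([kp(p) for p in np.linspace(-3.52,-3.76,6)[1:]])"
```

```text
[521.07399997 -53.2800277   56.77952289] [ 5.03645547 -4.94276124 -0.72474194] -2.5729148678195033 43.22977177749458
scene {'c': array([560.4, -33.7]), 'rad': 83.0, 'green': array([532.4,  33.4]), 'nR': 0, 'cap': array([604.6, -43.7]), 'bridge': array([603.7, -43.2])}
side {'c': array([553.5, -28.6]), 'rad': 82.4, 'green': array([524.1,  31.1]), 'nR': 182, 'cap': array([581. , -36.2]), 'bridge': array([586.7, -37.2])}
   red 51 -2.995 [-38.6  -5.7]
   brass 10 0.292 [36.5 11. ]
  green 2.071
wrist {'c': array([554.3, -30. ]), 'rad': 79.8, 'green': array([523.5,  32.4]), 'nR': 1727, 'cap': array([551.6, -30.9]), 'bridge': array([587.4, -35.6])}
   red 686 -3.003 [-39.   -5.4]
  green 2.069
[[0.0412, -0.0031, 0.0005, -0.0001], [0.0431, -0.0022, 0.0005, -0.0001], [0.0449, -0.0012, 0.0005, -0.0001], [0.0467, -0.0001, 0.0005, -0.0001], [0.0485, 0.0011, 0.0005, -0.0001]]
```

Call:
move_arm --pt "0.0035 -0.002 0 0" --pt "0.007 -0.004 0 0" --pt "0.01 -0.0055 0 0" --pt "0.0135 -0.0065 0 0" --pt "0.017 -0.007 0 0" --pt "0.02 -0.0075 0 0" --pt "0.0235 -0.0075 0 0" --pt "0.0265 -0.0075 0 0" --pt "0.03 -0.007 0 0" --pt "0.033 -0.0065 0 0" --pt "0.0365 -0.0055 0 0" --pt "0.0395 -0.0045 0 0"

```text
clock: 20.15
eef_pos: [515.4, -13.9, 55.7]
eef_rot: [-3.14, 0.001, 1.569]
wrist_force: [-2.7, -6.7, -0.7]
finger_gap: 0.3
finger_force: 3.0
```

```bash
python3 q.py d; python3 -c "
from h import *
plan([kp(p) for p in np.linspace(-3.52,-3.80,8)[1:]])"
```

```text
[515.36760482 -13.93943306  55.73611585] [-2.71917127 -6.69134033 -0.69091094] 2.7774037379528633 45.08969432211384
scene {'c': array([560.3, -31.6]), 'rad': 83.8, 'green': None, 'nR': 0, 'cap': array([586. , -40.8]), 'bridge': array([595.9, -41.9])}
side {'c': array([554.8, -29.2]), 'rad': 82.2, 'green': array([523.6,  31.2]), 'nR': 135, 'cap': array([577.1, -30.5]), 'bridge': array([583.8, -29. ])}
   red 43 2.269 [-25.7  30.6]
  green 2.077
wrist {'c': array([554.4, -29.1]), 'rad': 79.8, 'green': array([523.5,  32.3]), 'nR': 1488, 'cap': array([539.4, -13.5]), 'bridge': array([591.4, -30.8])}
   red 679 2.282 [-25.9  30.1]
  green 2.07
[[0.0015, 0.0019, -0.0003, -0.0003], [0.0031, 0.0027, -0.0003, -0.0003], [0.0047, 0.0035, -0.0003, -0.0003], [0.0062, 0.0043, -0.0003, -0.0003], [0.0077, 0.0053, -0.0003, -0.0003], [0.0092, 0.0063, -0.0003, -0.0003], [0.0106, 0.0073, -0.0003, -0.0003]]
```

Call:
move_arm --pt "0.0015 0.0005 0 0" --pt "0.003 0.0015 0 0" --pt "0.0045 0.002 0 0" --pt "0.006 0.003 0 0" --pt "0.0075 0.004 0 0" --pt "0.0075 0.004 0 0" --pt "0.0075 0.004 0 0"

```text
clock: 21.0
eef_pos: [519.2, -6.1, 55.6]
eef_rot: [-3.14, 0.0, 1.57]
wrist_force: [-2.1, -4.5, -0.2]
finger_gap: 0.1
finger_force: 2.0
```

```bash
python3 q.py e
```

```text
[519.23904879  -6.14919016  55.62707854] [-2.10522691 -4.52256507 -0.2286476 ] 2.584164813234865 45.08615660066438
scene {'c': array([558.8, -33.8]), 'rad': 82.0, 'green': None, 'nR': 0, 'cap': array([591. , -39.2]), 'bridge': array([595.2, -41.5])}
side {'c': array([553.5, -25.6]), 'rad': 83.0, 'green': array([524.1,  31.6]), 'nR': 119, 'cap': array([578.1, -27. ]), 'bridge': array([583.5, -27.2])}
   red 44 2.093 [-20.3  35.2]
  green 2.067
wrist {'c': array([554.5, -29.9]), 'rad': 80.1, 'green': array([523.5,  32.4]), 'nR': 1295, 'cap': array([524.8,   1.9]), 'bridge': array([594.7, -33.4])}
   red 651 2.108 [-20.1  33.7]
   brass 25 -1.109 [ 23.3 -46.8]
  green 2.07
```

Red 2.10 against green 2.07, well within the ±0.2 band. I'll back off and verify.

Call:
move_arm --pt "-0.01 -0.005 0 0" --pt "-0.02 -0.01 0 0" --pt "-0.02 -0.01 -0.03 0" --pt "-0.02 -0.01 -0.07 0" --pt "-0.02 -0.01 -0.11 0" --pt "-0.06 -0.01 -0.15 0" --pt "-0.1 -0.01 -0.17 0" --pt "-0.14 -0.01 -0.18 0" --pt "-0.18 -0.01 -0.18 0" --pt "-0.18 -0.01 -0.18 0" --pt "-0.18 -0.01 -0.18 0"

```text
clock: 22.25
eef_pos: [509.2, -186.7, 235.6]
eef_rot: [-3.141, -0.001, 1.568]
wrist_force: [-0.0, 0.3, -0.1]
finger_gap: 0.5
finger_force: 0.0
```

```bash
python3 q.py f
python3 - <<'E'
from h import *
for n in("scene","side"):
    c=cam(n); P=cloud(c).reshape(-1,3)
    q=P[(P[:,2]>147)&(P[:,2]<170)&(np.hypot(P[:,0]-604,P[:,1]-175)<70)][:,:2].astype(np.float32)
    print(n,len(q),cv2.minEnclosingCircle(q))
E
```

```text
[ 509.15252196 -186.65028449  235.64205274] [-0.01849593  0.27356964 -0.13830044] -1.8701545455906723 163.94142326585833
scene {'c': array([560.3, -32.7]), 'rad': 83.4, 'green': array([530.9,  32.4]), 'nR': 65, 'cap': array([589.3, -39.4]), 'bridge': array([596.2, -41.3])}
   red 29 2.044 [-16.6  32.3]
   brass 15 -1.106 [ 22.3 -44.4]
  green 1.974
side {'c': array([553.6, -28.5]), 'rad': 83.0, 'green': array([524.4,  31. ]), 'nR': 119, 'cap': array([584.9, -36.9]), 'bridge': array([591.2, -36.5])}
   red 41 2.081 [-19.4  34.6]
   brass 4 -1.172 [ 19.9 -47.1]
  green 2.068
wrist {'c': array([554.7, -30.6]), 'rad': 80.1, 'green': array([517.3,  26.7]), 'nR': 359, 'cap': array([560.6, -32.4]), 'bridge': array([590.1, -39.4])}
   red 241 2.127 [-18.4  29.7]
   brass 194 -1.18 [ 14.5 -35.1]
  green 2.187
scene 1588 ((603.877685546875, 173.60926818847656), 57.381099700927734)
side 2409 ((600.7928466796875, 175.83282470703125), 56.812599182128906)
```

View pics/f_wrist.png

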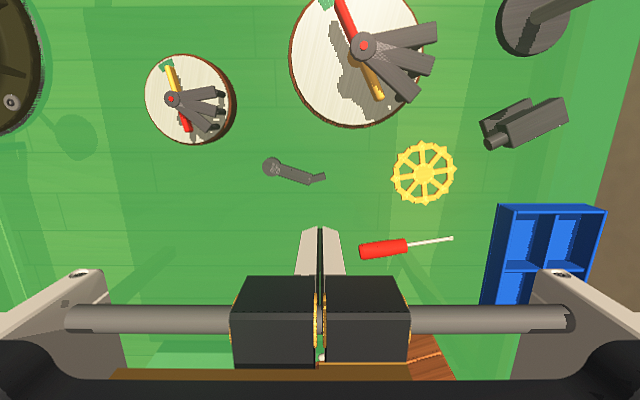

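View pics/f_side.png

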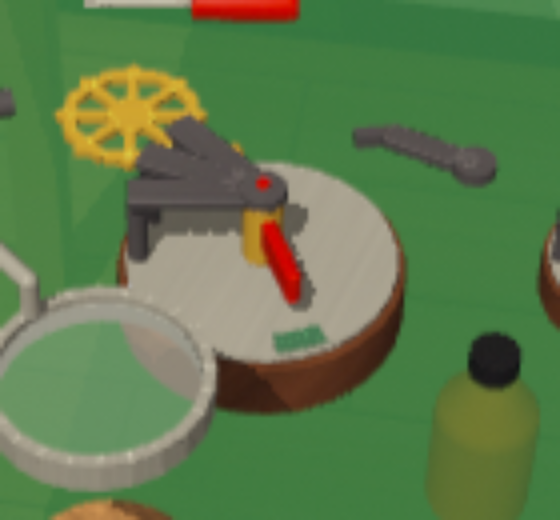

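The red wing (265,230 to 295,295) points at the green band (300,338), on its second pass. The lens is over the pad and nothing else has moved.

```bash
python3 -c "
from cell import manip
print(manip.sign_off())"
```

```text
the job is handed in; nothing more can be done
None
```

The job is handed in: the lens hangs over the cork pad within about 3 mm of its centre, and the red wing is stopped in the green band on its second pass, within about 0.1 rad of the band's middle. It took about 22.5 s and the bystanders looked undisturbed.

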